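Start the strainer cap on its thread and lock it

ROBOT

A 6-joint arm with a two-finger parallel gripper is mounted at the origin on a cart in front of the work surface, level with it; the furniture and walls round the work are solid. World frame = base frame: x ahead of the robot, y to its left, z up, the work surface at z = 0. Lengths are in mm, angles in degrees, forces in N, time in s.
With the tool pointing down it reaches from about 300 to 850 mm from the base axis. Payload 4.2 kg.
Tool frame: the origin (TCP) lies at the very end of the fingers, on their centre line; the grasp point (between the pads) lies 19 mm behind it (env.grip_depth is the distance from the TCP to the grasp point, in mm); z points along the fingers, y is the line along which they close (so a half turn about z gives the same grasp; the last joint's range is limited). The gripper opens to 91 mm and grips with 3 to 60 N. Pads are 32 mm wide; open, the fingers measure 118 mm over their backs; the gripper's body (76 mm by 178 mm) begins 60 mm behind the grasp point.
Start: joints at [65.833, 18.312, 89.639, -0, 72.044, -1.146], TCP at [224.872, 529.222, 213.976] pointing down, gripper open.
Joint ranges: [-177.97, 177.97], [-48.28, 115.42], [12.27, 149.76], [-77.06, 257.06], [2.81, 150.46], [-146.56, 146.56]. Speed limits (degrees/s): [147.25, 147.25, 180, 180, 180, 180].

INTERFACE

Orientations are given as [roll, pitch, yaw] about the fixed x, y, z axes, in that order (R = Rz(yaw) Ry(pitch) Rx(roll)).
In Python, from workcell import env, cams gives the robot as it stands.
- The arm moves only by the tool apply_moves, never from a script. Its argument "deltas" is a list of rows, each a list of 5 numbers: the shift along the tool's x, y, z in m, then the turn about the tool's z in rad, then the opening, from -1 (shut) to 1 (fully open), so that 0 is half open. In form: [[tx, ty, tz, roll, gripper], ...]. A call has 1 to 5 rows; each row is the pose to reach, as a shift and turn from the pose commanded when the call began, along the tool's axes at that moment; what a row does not reach only later rows make up. A row lasts 1/10 s, in which the tool goes at most 50 mm and 8.59 degrees, less where a joint would pass 70% of its speed; a pose out of reach is approached as far as the arm can. A call with a gripper value outside its range is refused whole. The fingers move at their own pace and stop on an object; "grip_force" is the grip in N (left out, the last holds). Time passes only in rows, so rows that repeat a pose let the fingers close. It gives the time, the measured TCP pose, the force, the opening and the grip force at its end, in the units of the state.
- env.state(): the state, without advancing time (a new reading comes with each control period).
- cams.grab_frame(name): name is "scene" or "top"; returns the picture (384x512x3 uint8, blue, green, red); there is no depth.
- cams.get_calibration(name): a dict with "mtx" (3x3 intrinsics, pixels), "eye" and "attitude" of the camera in the world. Camera axes: x right, y down, z forward; pixel columns grow to the right and rows downward; lengths in mm; the calibration is good to about 2 mm. A picture is of the moment at which its call begins. get_calibration takes no time and is no camera call.
- env.job_done(): hands the job in; it is judged then, once.
The state is a dict: "time_s": time; "qpos": joint angles; "qvel": joint speeds; "effort": joint torques, N m; "ee_pos": TCP position; "ee_rot": TCP orientation; "force": force on the tool from outside, world axes, zero at the start; "torque": the same for the moment, N m; "gripper_width": finger opening in mm; "gripper_force": force on a finger pad.
Only numpy, scipy, OpenCV 4.12 (cv2) and the standard library are available. Lean on these libraries where they do the work, as an engineer would, in place of code of your own. Each camera call takes 0.05 s, during which the arm holds its last target. There are 200 camera calls.

TASK

The cap of the green pipe strainer is only resting on top of its thread. Without lifting it off, turn it backward (anticlockwise from above) by its black bar until it drops a step into the thread, then turn it forward (clockwise) fully home; do not force it forward before it has dropped. Then push the red-tabbed locking bolt fully in, into the notch of the cap's rim, and leave the pipe fittings around undisturbed.

Things in the scene. Friction and masses are not known exactly. Their poses are not given: they have to be found in the camera images.
- strainer: Green cast strainer pot, fixed to the bench: round foot 130 mm across, bowl, pipe stubs along its y axis reaching 85 mm out each side, steel neck 80 mm across, top 120 mm above the bench. Origin at the centre of the foot's underside, z up. A bracket on its -x side, out to 125 mm from the axis, top at 97 mm with 10 mm high side cheeks, carries the locking bolt.
- strainer_mouth (a point): Centre of the neck's top (axes as the strainer's). Three thread ridges round the neck; the cap rests on them at first, its bar within 0.4 rad of the strainer's x axis. Turned anticlockwise to 0.82..1.0 rad from that axis (a stop ends it at 1.03) it can drop 12 mm. Then it turns clockwise to the home stop at 0 rad (bar along x). While still high, clockwise turning is blocked at -0.72 rad.
- cap_grip (a point): Middle of the upright black bar on the loose aluminium cap: bar 90 long, 18 thick, 33 mm high; point 16 mm below its top, 16 mm above the cap's flat top; x along the bar, z up. Cap 116 mm across, rim flange 136 mm, about 0.45 kg. Point is 157 mm above the bench at the start, 145 mm once dropped. It drops by its weight if the fingers allow; held firmly it must be pressed down or released.
- cap_index (a point): Yellow dot on the top of the cap's edge, 52 mm from the cap's axis along the cap's +x. On the opposite (-x) side the rim flange has a notch 18 mm wide, which faces the locking bolt when the cap is home.
- lock_bolt (a joint): Sliding locking bolt on the strainer's -x side: 0 m = out, 0.012 m = fully in (slides toward the strainer's axis, its own +x). Friction about 2 N, stays where it is left. Its 10 mm wide steel nose enters the notch of the cap's rim when the cap is down and home; if the cap is down but not home the rim blocks it, and under a cap still high it slides in below the rim (and locks nothing).
- bolt_tab (a point): Centre of the bolt's red upright tab: 9 mm thick along the sliding direction, 24 mm wide, its top 13 mm above this point, its foot 14 mm below. With the bolt out it is 106 mm from the strainer's axis, 120 mm above the bench; axes as the strainer's.
- tee_mid (a point): Bystander: iron pipe tee, 66x61x49 mm, centre; leave alone.
- nipple_mid (a point): Bystander: pipe nipple lying, 95x34x34 mm, centre; leave alone.

How it is judged (in metres and radians):
On the way, in this order (a step that is already met when the one before it is completed fails the run):
1. the cap is turned back and has dropped into the thread gap (z of cap_grip in the frame of strainer below 0.148 m and angle between the x axis of cap_grip and the x axis of strainer, either way round above 0.72 rad and value of joint lock_bolt below 0.005 m), for 0.1 s.
2. the cap is down and turned forward fully home, the bolt still out (z of cap_grip in the frame of strainer below 0.148 m and angle between the x axis of cap_grip and the x axis of strainer, either way round below 0.09 rad and value of joint lock_bolt below 0.005 m), for 0.2 s.
At the end, for the whole second after the job is handed in: The cap is down in its thread (within 3 mm), level, its bar within 0.09 rad of the strainer's x axis (the home stop), and the locking bolt is in by at least 9 of its 12 mm (z of cap_grip in the frame of strainer below 0.148 m and angle between the x axis of cap_grip and the x axis of strainer, either way round below 0.09 rad and value of joint lock_bolt above 0.009 m and angle between cap_grip's own z axis and vertical below 0.06 rad); the robot touches nothing.
It fails at once if the cap is lifted off the thread (8 mm above where it rested) (z of cap_grip in the frame of strainer above 0.165 m).
It fails at once if the cap is forced forward against the stop before it has dropped (high, and turned 0.62 rad or more clockwise of home) (z of cap_grip in the frame of strainer above 0.152 m and y of cap_index in the frame of strainer below -0.0302 m).
It fails at once if the tee or the nipple is moved by more than 30 mm (distance of any of tee_mid, nipple_mid from where it was at the start of the episode above 0.03 m).
It also fails if it takes over 51 s, if anything falls off the work surface, if the arm or the gripper's body presses on something with over 40 N, if the wrist force passes 120 N, or if a joint passes its speed limit or range.

## Working session

There is one attempt and no reset: what is moved stays moved. The work goes in short steps, Python scripts to look and compute and a tool call to move; the robot and the scene stay as the last step left them, time stands still between calls to the robot, and variables do not carry over. Pictures are saved under pics/ and viewed, at most 10 in all, crops included, and the job is handed in when it is done.

Besides the shell and the picture viewer there is one more tool, called after "Request:" by a JSON object that holds its "method" and its "body", one argument or row to a line. apply_moves: Moves the arm, as the interface text tells. Its arguments: {"type":"object","properties":{"deltas":{"type":"array"},"grip_force":{"type":"number"}},"required":["deltas"]}

```bash
mkdir -p pics; ls
python3 - <<'E'
from workcell import env,cams
import cv2,numpy as np
for n in("scene","top"):
    f=cams.grab_frame(n);cv2.imwrite(f"pics/{n}0.png",f)
    c=cams.get_calibration(n);print(n,c)
s=env.state();print(s["time_s"],s["ee_pos"],s["ee_rot"])
E
```

```text
pics
scene {'mtx': array([[431.615467  ,   0.        , 249.86585902],
       [  0.        , 431.615467  , 195.07017083],
       [  0.        ,   0.        ,   1.        ]]), 'eye': array([  130.67642791, -1149.01702665,   494.7021528 ]), 'attitude': array([-115.05244274,    0.34855697,  -28.26911152])}
top {'mtx': array([[423.94266563,   0.        , 251.83951887],
       [  0.        , 423.94266563, 189.35952387],
       [  0.        ,   0.        ,   1.        ]]), 'eye': array([ 328.58855568, -493.32487051,  956.29682851]), 'attitude': array([-169.24374967,    1.71681976,  -89.20887625])}
0.1 [224.66307596 528.826099   213.21305187] [-1.79911028e+02 -3.54301555e-04  1.56984349e+02]
```

View pics/scene0.png

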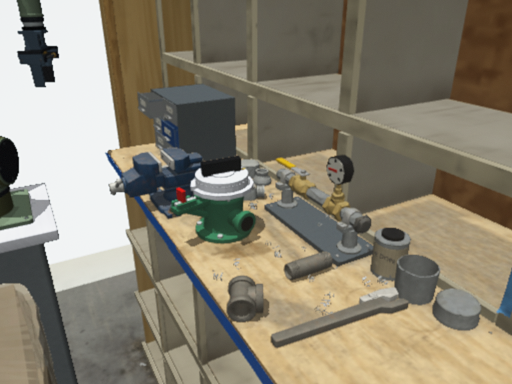

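View pics/top0.png

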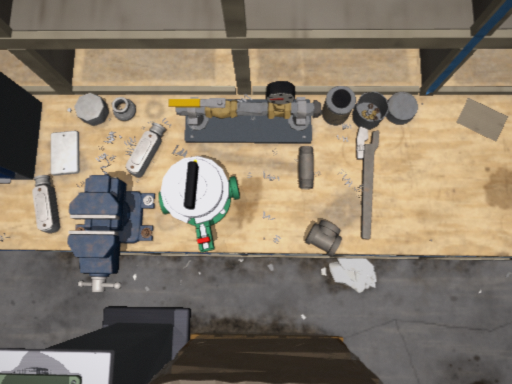

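The scene picture shows the strainer at about (222,205), with the red tab at (182,195). In the top picture the cap is at (195,190), its black bar at (190,186) and the red tab at (204,240). The tee (323,236) and nipple (306,167) are well away.

```bash
cat > h.py <<'E'
from workcell import env,cams
import cv2,numpy as np
from scipy.spatial.transform import Rotation as R
def ray(n,uv,z):
    c=cams.get_calibration(n);uv=np.atleast_2d(uv).astype(float)
    d=np.c_[uv,np.ones(len(uv))]@np.linalg.inv(c["mtx"]).T
    d=R.from_euler("xyz",c["attitude"],degrees=True).apply(d)
    return c["eye"]+d*((z-c["eye"][2])/d[:,2])[:,None]
def blob(m):
    cs,_=cv2.findContours(m.astype(np.uint8),cv2.RETR_EXTERNAL,cv2.CHAIN_APPROX_NONE)
    return max(cs,key=cv2.contourArea)[:,0,:]
E
python3 - <<'E'
from h import *
f=cv2.imread("pics/top0.png").astype(int);b,g,r=f[...,0],f[...,1],f[...,2]
roi=np.zeros(b.shape,bool);roi[150:260,150:250]=1
red=blob(roi&(r>150)&(g<70)&(b<70))
bar=blob(roi&(f.max(2)<50)&(np.indices(b.shape)[0]<215))
cap=blob(roi&(f.min(2)>130))
yel=roi&(r>150)&(g>130)&(b<80)
def mid(c,z):
    p=ray("top",c,z)[:,:2].astype(np.float32);return cv2.minAreaRect(p)
print("red",mid(red,133));print("bar",mid(bar,173));
p=ray("top",cap,141)[:,:2].astype(np.float32)
print("cap141",cv2.minEnclosingCircle(p),"fit",cv2.fitEllipse(p))
ys,xs=np.nonzero(yel);print("yel",len(xs),np.c_[xs,ys][:10].tolist())
if len(xs):print(ray("top",[xs.mean(),ys.mean()],141))
g0=roi&(g>r+40)&(g>b+20);ys,xs=np.nonzero(g0);print(xs.min(),xs.max(),ys.min(),ys.max())
im=cv2.imread("pics/top0.png")[145:260,145:255];cv2.imwrite("pics/crop0.png",cv2.resize(im,None,fx=5,fy=5,interpolation=cv2.INTER_CUBIC))
E
```

```text
red ((384.357177734375, -372.33355712890625), (7.995108604431152, 21.690122604370117), 11.937944412231445)
bar ((485.0878601074219, -352.6429443359375), (17.883790969848633, 89.07764434814453), 86.84089660644531)
cap141 ((460.123291015625, -324.72210693359375), 110.0885238647461) fit ((471.15667724609375, -336.03167724609375), (150.07615661621094, 208.46829223632812), 82.44817352294922)
yel 3 [[195, 160], [195, 161], [196, 161]]
[[ 540.44919717 -353.33183776  141.        ]]
159 238 177 251
```

View pics/crop0.png

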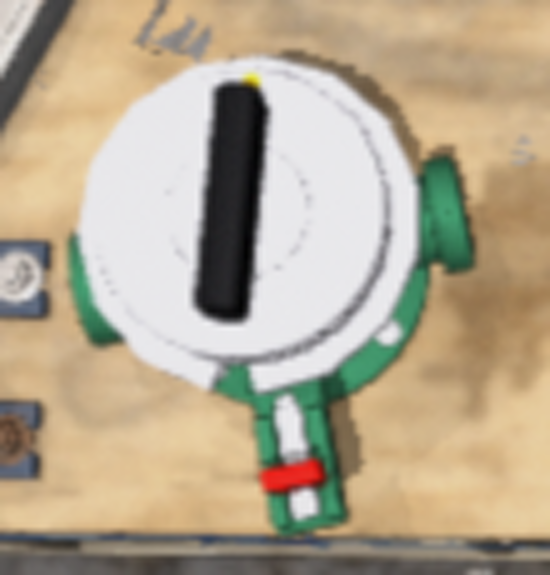

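The top picture gives the strainer axis at about (486,-352) with yaw about 11.3°. The bar yaw is about -3.2°, with the yellow dot at its +x end, so the cap starts at about -0.25 rad. I'll go up and over first.

Add to h.py:
```python
def to(x,y,z,yaw):
    s=env.state();r=R.from_euler("xyz",s["ee_rot"],degrees=True)
    d=r.inv().apply(np.array([x,y,z])-s["ee_pos"])/1000
    t=np.deg2rad((s["ee_rot"][2]-yaw+180)%360-180)
    print("t",round(s["time_s"],2),"pos",s["ee_pos"].round(1),"rot",s["ee_rot"].round(1),"F",s["force"].round(1),"w",round(s["gripper_width"],1),"q",s["qpos"].round(0),"delta",d.round(4),"turn",round(t,3))
```

```text
(no output)
```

Request:
{"method": "apply_moves", "body": {
  "deltas": [
    [-0.018,-0.027,-0.04,0.145,1],
    [-0.036,-0.054,-0.08,0.29,1],
    [-0.055,-0.082,-0.11,0.43,1],
    [-0.073,-0.109,-0.13,0.58,1],
    [-0.073,-0.14,-0.13,0.72,1]
  ]
}}

```text
time_s: 0.6
ee_pos: [239.0, 371.5, 346.7]
ee_rot: [179.7, -0.1, 115.3]
force: [0.3, 0.5, 0.5]
gripper_width: 90.9
gripper_force: 0.0
```

```bash
python3 -c "
from h import *
to(360,0,350,60);to(485,-352,200,-3.2)"
```

```text
t 0.6 pos [239.  371.5 346.7] rot [ 1.797e+02 -1.000e-01  1.153e+02] F [0.3 0.5 0.5] w 90.9 q [56.  2. 91. -0. 86. 31.] delta [-0.3875 -0.0492 -0.0045] turn 0.965
t 0.6 pos [239.  371.5 346.7] rot [ 1.797e+02 -1.000e-01  1.153e+02] F [0.3 0.5 0.5] w 90.9 q [56.  2. 91. -0. 86. 31.] delta [-0.7596 -0.0873  0.1444] turn 2.068
```

Request:
{"method": "apply_moves", "body": {
  "deltas": [
    [-0.048,-0.008,0,0.14,1],
    [-0.096,-0.016,0,0.28,1],
    [-0.144,-0.024,0,0.42,1],
    [-0.192,-0.032,0,0.56,1],
    [-0.24,-0.036,0,0.7,1]
  ]
}}

```text
time_s: 1.1
ee_pos: [308.5, 138.1, 343.9]
ee_rot: [180.0, -0.0, 75.3]
force: [1.9, 0.7, -0.3]
gripper_width: 91.3
gripper_force: 0.0
```

```bash
python3 -c "
from h import *
to(370,-100,340,30)"
```

```text
t 1.1 pos [308.5 138.1 343.9] rot [180.   -0.   75.3] F [ 1.9  0.7 -0.3] w 91.3 q [ 22.  -8. 101.   0.  87.  37.] delta [-0.2148  0.1197  0.0039] turn 0.792
```

Request:
{"method": "apply_moves", "body": {
  "deltas": [
    [-0.043,0.024,0,0.14,1],
    [-0.086,0.048,0,0.28,1],
    [-0.129,0.072,0,0.42,1],
    [-0.172,0.096,0,0.56,1],
    [-0.214,0.12,0,0.7,1]
  ]
}}

```text
time_s: 1.6
ee_pos: [371.9, -99.2, 343.8]
ee_rot: [-180.0, -0.0, 35.1]
force: [1.9, 1.0, 0.0]
gripper_width: 91.0
gripper_force: 0.0
```

```bash
python3 -c "
from h import *
to(485,-352.6,300,-3.2)"
```

```text
t 1.6 pos [371.9 -99.2 343.8] rot [-180.    -0.    35.1] F [1.9 1.  0. ] w 91.0 q [-17.  -3.  97.   0.  86.  38.] delta [-0.0533  0.2723  0.0438] turn 0.669
```

Request:
{"method": "apply_moves", "body": {
  "deltas": [
    [-0.01,0.049,0,0.14,1],
    [-0.02,0.098,0,0.28,1],
    [-0.03,0.146,0.01,0.42,1],
    [-0.04,0.194,0.02,0.56,1],
    [-0.048,0.243,0.03,0.67,1]
  ]
}}

```text
time_s: 2.1
ee_pos: [474.0, -324.2, 313.2]
ee_rot: [-180.0, 0.0, -3.2]
force: [1.2, -0.1, -0.6]
gripper_width: 91.5
gripper_force: 0.0
```

```bash
python3 -c "
from h import *
to(485,-352.6,185,-3.2)"
```

```text
t 2.1 pos [ 474.  -324.2  313.2] rot [-180.     0.    -3.2] F [ 1.2 -0.1 -0.6] w 91.5 q [-36.  16.  79.   0.  85.  58.] delta [0.0126 0.0278 0.1282] turn -0.0
```

Request:
{"method": "apply_moves", "body": {
  "deltas": [
    [0.006,0.015,0.045,0,1],
    [0.0126,0.0278,0.09,0,1],
    [0.0126,0.0278,0.128,0,1],
    [0.0126,0.0278,0.128,0,1],
    [0.0126,0.0278,0.128,0,1]
  ]
}}

```text
time_s: 2.6
ee_pos: [485.2, -350.5, 186.4]
ee_rot: [-180.0, 0.0, -2.9]
force: [0.7, 0.4, 0.2]
gripper_width: 91.0
gripper_force: 0.0
```

```bash
python3 -c "
from h import *
to(485,-352.6,146,-3.2)
for n in('scene','top'): cv2.imwrite(f'pics/{n}1.png',cams.grab_frame(n))
a=cv2.imread('pics/scene1.png')[90:250,140:300];b=cv2.imread('pics/top1.png')[130:260,140:270]
cv2.imwrite('pics/c1.png',np.hstack([cv2.resize(a,(400,400)),cv2.resize(b,(400,400))]))"
```

```text
t 2.6 pos [ 485.2 -350.5  186.4] rot [-180.     0.    -2.9] F [0.7 0.4 0.2] w 91.0 q [-37.  21.  89.   0.  70.  56.] delta [-0.0001  0.0021  0.0404] turn 0.006
```

View pics/c1.png

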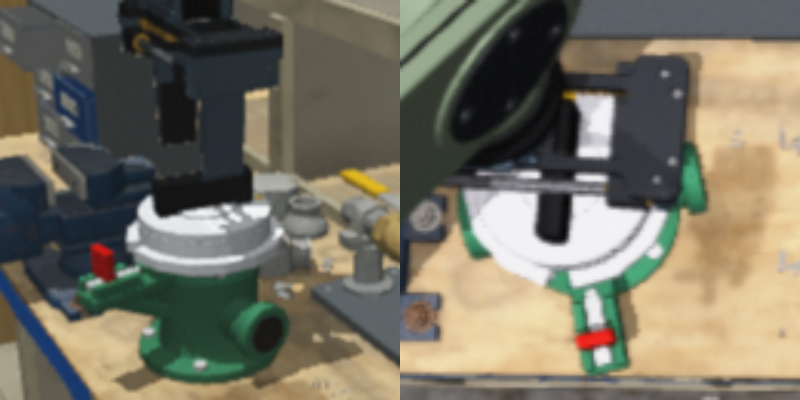

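The fingers straddle the bar: in the left crop the bar is at (200,190) between them, and in the right crop it is at (555,185). I'll descend and close lightly.

Request:
{"method": "apply_moves", "body": {
  "deltas": [
    [0,0.002,0.03,0.005,1],
    [0,0.002,0.0395,0.005,1],
    [0,0.002,0.0395,0.005,0],
    [0,0.002,0.0395,0.005,-0.4],
    [0,0.002,0.0395,0.005,-0.5]
  ],
  "grip_force": 8
}}

```text
time_s: 3.2
ee_pos: [485.8, -353.0, 148.2]
ee_rot: [179.9, -0.1, -3.2]
force: [0.1, -0.5, 0.1]
gripper_width: 70.2
gripper_force: 0.0
```

Request:
{"method": "apply_moves", "body": {
  "deltas": [
    [0,0,0,0,-1],
    [0,0,0,0,-1],
    [0,0,0,0,-1],
    [0,0,0,0,-1]
  ],
  "grip_force": 8
}}

```text
time_s: 3.6
ee_pos: [485.0, -352.6, 146.6]
ee_rot: [-180.0, -0.0, -3.2]
force: [0.1, -0.4, 0.4]
gripper_width: 38.0
gripper_force: 0.0
```

```bash
python3 -c "
from h import *
to(485,-352.6,146,-3.2);print(env.state()['torque'])"
```

```text
t 3.6 pos [ 485.  -352.6  146.6] rot [-180.    -0.    -3.2] F [ 0.1 -0.4  0.4] w 38.0 q [-37.  23.  92.   0.  65.  56.] delta [0.     0.     0.0006] turn 0.001
[-0.06778522  0.12072923  0.05596515]
```

Request:
{"method": "apply_moves", "body": {
  "deltas": [
    [0,0,0,0,-1],
    [0,0,0,0,-1],
    [0,0,0,0,-1],
    [0,0,0,0,-1]
  ],
  "grip_force": 20
}}

```text
time_s: 4.0
ee_pos: [485.0, -350.6, 146.5]
ee_rot: [-179.8, 0.0, -3.2]
force: [1.5, 5.2, 1.5]
gripper_width: 17.9
gripper_force: 20.0
```

Request:
{"method": "apply_moves", "body": {
  "deltas": [
    [0,-0.0025,0,0,-1],
    [0,-0.0025,0,-0.1,-1],
    [0,-0.0025,0,-0.2,-1],
    [0,-0.0025,0,-0.3,-1],
    [0,-0.0025,0,-0.4,-1]
  ],
  "grip_force": 20
}}

```text
time_s: 4.5
ee_pos: [485.0, -350.1, 146.5]
ee_rot: [180.0, 0.0, 20.0]
force: [1.3, 0.7, 0.1]
gripper_width: 17.9
gripper_force: 20.0
```

```bash
python3 -c "
from h import *
to(485,-350.5,146,64);print(env.state()['torque'])"
```

```text
t 4.5 pos [ 485.  -350.1  146.5] rot [180.   0.  20.] F [1.3 0.7 0.1] w 17.9 q [-37.  23.  92.  -0.  64.  33.] delta [-0.0002  0.0003  0.0005] turn -0.768
[-0.06982014  0.20686974 -0.0732531 ]
```

Request:
{"method": "apply_moves", "body": {
  "deltas": [
    [0,0,0,-0.13,-1],
    [0,0,0,-0.26,-1],
    [0,0,0,-0.4,-1],
    [0,0,0,-0.53,-1],
    [0,0,0,-0.65,-1]
  ]
}}

```text
time_s: 5.0
ee_pos: [485.1, -350.5, 146.4]
ee_rot: [180.0, 0.0, 57.3]
force: [0.3, -0.4, -2.1]
gripper_width: 17.7
gripper_force: 20.0
```

Request:
{"method": "apply_moves", "body": {
  "deltas": [
    [0,0,0,-0.06,-1],
    [0,0,0,-0.11,-1],
    [0,0,0,-0.11,-1]
  ]
}}

```text
time_s: 5.3
ee_pos: [485.2, -350.2, 145.9]
ee_rot: [180.0, 0.0, 63.3]
force: [0.6, -0.7, -2.9]
gripper_width: 18.0
gripper_force: 20.0
```

```bash
python3 -c "
from h import *
to(485,-350.5,146,64);print(env.state()['torque'])"
```

```text
t 5.3 pos [ 485.2 -350.2  145.9] rot [180.    0.   63.3] F [ 0.6 -0.7 -2.9] w 18.0 q [-37.  23.  92.  -0.  64. -10.] delta [-0.0003 -0.     -0.0001] turn -0.012
[-0.15642624 -0.15857769 -0.00696658]
```

The downward pull of about 3 N means the cap is hanging in the gap, so I'll lower it while held.

Request:
{"method": "apply_moves", "body": {
  "deltas": [
    [0,0,0.003,0,-1],
    [0,0,0.006,0,-1],
    [0,0,0.009,0,-1],
    [0,0,0.011,0,-1],
    [0,0,0.012,0,-1]
  ]
}}

```text
time_s: 5.8
ee_pos: [485.3, -350.0, 135.0]
ee_rot: [180.0, -0.0, 63.3]
force: [-0.1, 1.6, 3.8]
gripper_width: 17.7
gripper_force: 20.0
```

Request:
{"method": "apply_moves", "body": {
  "deltas": [
    [0,0,0.001,0,-1],
    [0,0,0.001,0,-1]
  ]
}}

```text
time_s: 6.0
ee_pos: [485.3, -349.9, 134.9]
ee_rot: [179.9, -0.0, 63.3]
force: [0.9, 2.8, 4.2]
gripper_width: 17.9
gripper_force: 20.0
```

Request:
{"method": "apply_moves", "body": {
  "deltas": [
    [0,0,-0.001,0,-0.5],
    [0,0,-0.001,0,-0.5],
    [0,0,-0.001,0,-0.5],
    [0,0,-0.001,0,-1],
    [0,0,-0.001,0,-1]
  ]
}}

```text
time_s: 6.5
ee_pos: [485.2, -350.1, 134.4]
ee_rot: [180.0, -0.0, 63.3]
force: [1.0, -0.4, -0.5]
gripper_width: 17.8
gripper_force: 20.0
```

```bash
python3 -c "
from h import *
to(485,-350.5,135,11.9)
cv2.imwrite('pics/s2.png',cv2.resize(cams.grab_frame('scene')[90:250,140:300],(560,560),interpolation=cv2.INTER_CUBIC))"
```

```text
t 6.5 pos [ 485.2 -350.1  134.4] rot [180.   -0.   63.3] F [ 1.  -0.4 -0.5] w 17.8 q [-37.  24.  93.   0.  63. -10.] delta [-0.0004 -0.     -0.0006] turn 0.897
```

View pics/s2.png

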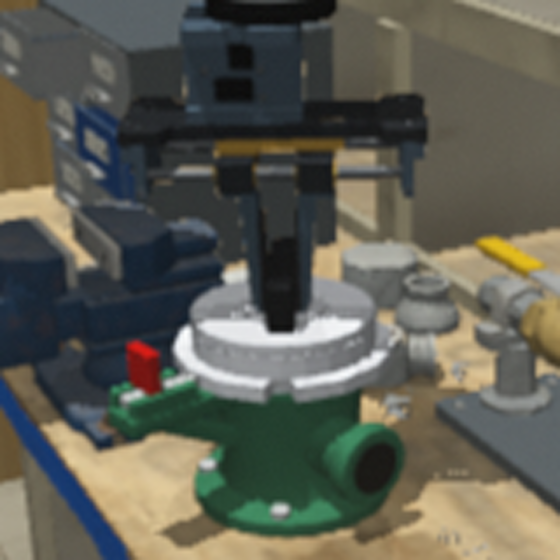

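The cap has dropped: its rim now sits low at bolt level, with the notch at (280,390), and the red tab at (143,367) is still out. Now I'll turn it forward to home.

Request:
{"method": "apply_moves", "body": {
  "deltas": [
    [0,0,0,0.1,-1],
    [0,0,0,0.22,-1],
    [0,0,0,0.34,-1],
    [0,0,0,0.46,-1],
    [0,0,0,0.58,-1]
  ],
  "grip_force": 30
}}

```text
time_s: 7.05
ee_pos: [484.9, -349.3, 134.4]
ee_rot: [-179.9, -0.0, 29.8]
force: [-0.4, 1.3, 0.3]
gripper_width: 17.6
gripper_force: 30.0
```

Request:
{"method": "apply_moves", "body": {
  "deltas": [
    [0,0,0,0.1,-1],
    [0,0,0,0.2,-1],
    [0,0,0,0.28,-1],
    [0,0,0,0.31,-1],
    [0,0,0,0.31,-1]
  ]
}}

```text
time_s: 7.55
ee_pos: [485.0, -349.6, 134.4]
ee_rot: [-180.0, 0.0, 12.4]
force: [-0.1, 2.1, 0.6]
gripper_width: 18.0
gripper_force: 30.0
```

```bash
python3 -c "
from h import *
to(485,-350.5,135,11.9);print(env.state()['torque'])"
```

```text
t 7.55 pos [ 485.  -349.6  134.4] rot [-180.     0.    12.4] F [-0.1  2.1  0.6] w 18.0 q [-37.  24.  93.   0.  63.  41.] delta [-0.0002  0.0009 -0.0006] turn 0.009
[0.26182049 0.06789467 0.22394978]
```

Request:
{"method": "apply_moves", "body": {
  "deltas": [
    [0,0,0,0.03,-1],
    [0,0,0,0.06,-1],
    [0,0,0,0.06,-1],
    [0,0,0,0.06,-1]
  ]
}}

```text
time_s: 7.95
ee_pos: [484.8, -349.7, 134.4]
ee_rot: [-180.0, 0.1, 9.1]
force: [-1.0, 2.2, 0.6]
gripper_width: 19.0
gripper_force: 31.1
```

```bash
python3 -c "
from h import *
to(485,-350.5,135,11.9);print(env.state()['torque'])"
```

```text
t 7.95 pos [ 484.8 -349.7  134.4] rot [-1.8e+02  1.0e-01  9.1e+00] F [-1.   2.2  0.6] w 19.0 q [-37.  24.  93.  -0.  63.  44.] delta [ 0.0001  0.0009 -0.0006] turn -0.05
[0.29177665 0.35482653 1.22680917]
```

The home stop is felt at 1.2 N m, so I'll relax the turn, release and rise.

Request:
{"method": "apply_moves", "body": {
  "deltas": [
    [0,0,0,-0.045,-1],
    [0,0,0,-0.045,-0.4],
    [0,0,0,-0.045,-0.3],
    [0,0,0,-0.045,-0.3],
    [0,0,-0.04,-0.045,-0.3]
  ]
}}

```text
time_s: 8.45
ee_pos: [482.2, -348.2, 169.8]
ee_rot: [-179.5, 0.5, 11.4]
force: [0.6, 0.8, -0.4]
gripper_width: 31.9
gripper_force: 0.0
```

Request:
{"method": "apply_moves", "body": {
  "deltas": [
    [0,0,-0.04,0,-1],
    [-0.04,0,-0.05,0,-1],
    [-0.08,0,-0.05,0,-1],
    [-0.12,0,-0.05,0,-1],
    [-0.139,0,-0.05,0,-1]
  ]
}}

```text
time_s: 8.95
ee_pos: [346.1, -378.0, 224.9]
ee_rot: [180.0, 0.0, 11.3]
force: [0.7, -0.1, 0.2]
gripper_width: 0.7
gripper_force: 0.0
```

Run:
```python
from h import *
im=cams.grab_frame('top');cv2.imwrite('pics/top3.png',im);cv2.imwrite('pics/c3.png',cv2.resize(im[145:260,145:255],None,fx=5,fy=5,interpolation=cv2.INTER_CUBIC))
f=im.astype(int);b,g,r=f[...,0],f[...,1],f[...,2]
roi=np.zeros(b.shape,bool);roi[150:260,150:250]=1
bar=blob(roi&(f.max(2)<50)&(np.indices(b.shape)[0]<215))
print(cv2.minAreaRect(ray("top",bar,161)[:,:2].astype(np.float32)))
red=roi&(r>150)&(g<70)&(b<70)
if red.any():print(cv2.minAreaRect(ray("top",blob(red),133)[:,:2].astype(np.float32)))
to(350,-379,115,12)
```

```text
((485.1629333496094, -352.3597106933594), (90.41888427734375, 18.104291915893555), 12.459949493408203)
t 9.0 pos [ 344.5 -378.2  225. ] rot [1.80e+02 1.00e-01 1.13e+01] F [-3.2  1.  -1.3] w 0.4 q [-49.  12.  97.  -0.  71.  30.] delta [0.0056 0.0018 0.11  ] turn -0.013
```

View pics/c3.png

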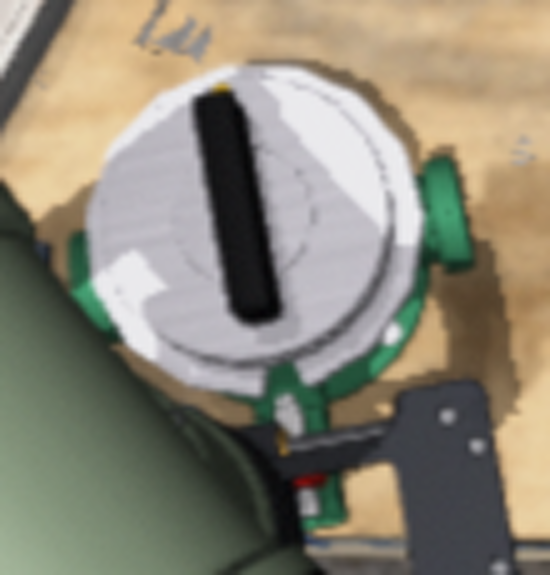

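The bar is at 12.5°, and the notch at (285,370) lines up with the bolt. I'll go down behind the tab and push.

Request:
{"method": "apply_moves", "body": {
  "deltas": [
    [0.002,0.001,0.04,-0.012,-1],
    [0.002,0.001,0.08,-0.012,-1],
    [0.002,0.001,0.108,-0.012,-1],
    [0.002,0.001,0.108,-0.012,-1]
  ]
}}

```text
time_s: 9.4
ee_pos: [349.4, -376.1, 113.1]
ee_rot: [-179.6, 0.2, 12.1]
force: [-0.2, 0.7, 1.2]
gripper_width: 0.3
gripper_force: 0.0
```

```bash
python3 -c "
from h import *
to(350,-379,115,12)
cv2.imwrite('pics/s4.png',cv2.resize(cams.grab_frame('scene')[110:250,120:280],(640,560),interpolation=cv2.INTER_CUBIC))"
```

```text
t 9.4 pos [ 349.4 -376.1  113.1] rot [-179.6    0.2   12.1] F [-0.2  0.7  1.2] w 0.3 q [-48.  18. 106.   0.  56.  29.] delta [-0.0001  0.0029 -0.0019] turn 0.002
```

View pics/s4.png

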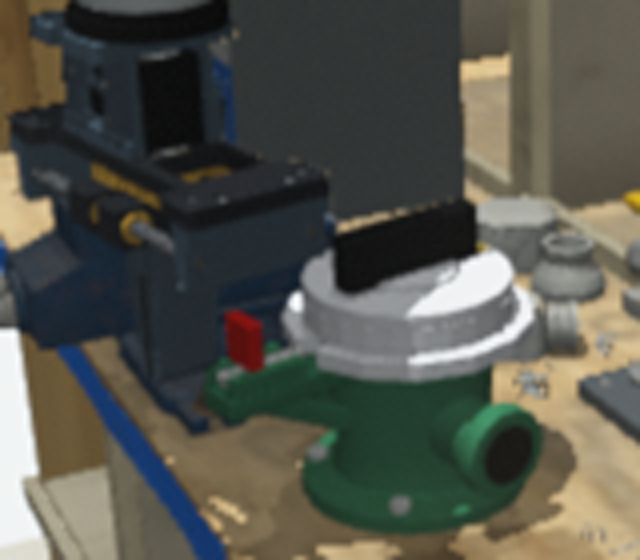

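The closed fingers are just behind the tab, which is at (245,340) in the crop.

Request:
{"method": "apply_moves", "body": {
  "deltas": [
    [0.004,0.002,0,0,-1],
    [0.008,0.002,0,0,-1],
    [0.012,0.002,0,0,-1],
    [0.016,0.002,0,0,-1],
    [0.018,0.002,0,0,-1]
  ]
}}

```text
time_s: 9.95
ee_pos: [369.5, -376.7, 117.3]
ee_rot: [179.9, -0.0, 12.2]
force: [-1.9, -1.3, 1.2]
gripper_width: 0.8
gripper_force: 1.0
```

Request:
{"method": "apply_moves", "body": {
  "deltas": [
    [0.002,0,0,0,-1],
    [0.004,0,0,0,-1],
    [0.006,0,0,0,-1],
    [0.006,0,0,0,-1]
  ]
}}

```text
time_s: 10.35
ee_pos: [375.2, -375.0, 116.5]
ee_rot: [-180.0, -0.0, 12.1]
force: [-1.2, -0.5, 1.8]
gripper_width: 0.3
gripper_force: 0.5
```

Request:
{"method": "apply_moves", "body": {
  "deltas": [
    [0.001,0,0,0,-1],
    [0.002,0,0,0,-1],
    [0.003,0,0,0,-1],
    [0.003,0,0,0,-1]
  ]
}}

```text
time_s: 10.75
ee_pos: [375.3, -374.9, 116.5]
ee_rot: [-180.0, 0.3, 12.2]
force: [-9.1, -2.9, 4.0]
gripper_width: 0.6
gripper_force: 4.9
```

Request:
{"method": "apply_moves", "body": {
  "deltas": [
    [0.001,0,0,0,-1],
    [0.002,0,0,0,-1],
    [0.003,0,0,0,-1],
    [0.003,0,0,0,-1]
  ]
}}

```text
time_s: 11.15
ee_pos: [375.4, -374.9, 116.6]
ee_rot: [-179.9, 0.6, 12.3]
force: [-18.0, -6.6, 7.8]
gripper_width: 0.4
gripper_force: 9.2
```

It has reached a hard stop. I'll back off and check.

Request:
{"method": "apply_moves", "body": {
  "deltas": [
    [-0.01,0,0,0,-1],
    [-0.03,0,0,0,-1],
    [-0.04,0,-0.04,0,-1],
    [-0.06,0,-0.09,0,-1],
    [-0.09,0.04,-0.12,0,-1]
  ]
}}

```text
time_s: 11.65
ee_pos: [306.0, -421.9, 233.8]
ee_rot: [179.9, -0.2, 12.3]
force: [1.7, -1.5, 1.1]
gripper_width: 0.4
gripper_force: 0.0
```

Run:
```python
from h import *
a=cams.grab_frame('scene');t=cams.grab_frame('top');s0=cv2.imread('pics/scene0.png')
cv2.imwrite('pics/c5.png',np.hstack([cv2.resize(a[150:250,150:270],(420,400),interpolation=cv2.INTER_CUBIC),cv2.resize(t[145:260,145:255],(370,400),interpolation=cv2.INTER_CUBIC)]))
def red(f,n):
    f=f.astype(int);m=(f[...,2]>140)&(f[...,1]<70)&(f[...,0]<70);m[:, :140]=0;m[:,260:]=0;m[:140]=0;m[270:]=0
    ys,xs=np.nonzero(m);return len(xs),ray(n,[xs.mean(),ys.mean()],120 if n=='scene' else 133)[0] if len(xs) else None
for f,n in((s0,'scene'),(a,'scene'),(cv2.imread('pics/top0.png'),'top'),(t,'top')):print(n,red(f,n))
f=t.astype(int);roi=np.zeros(f.shape[:2],bool);roi[150:215,150:250]=1
print(cv2.minAreaRect(ray("top",blob(roi&(f.max(2)<50)),161)[:,:2].astype(np.float32)))
to(350,-379,115,12)
```

```text
scene (25, array([ 392.71478189, -347.03392003,  120.        ]))
scene (0, None)
top (49, array([ 384.55305333, -372.9596348 ,  133.        ]))
top (5, array([ 397.92511714, -377.64743074,  133.        ]))
((485.40216064453125, -352.7052917480469), (90.02954864501953, 17.69253158569336), 12.0012845993042)
t 11.75 pos [ 305.7 -428.6  235. ] rot [179.4  -0.3  11.9] F [ 0.6  0.5 -0.3] w 0.2 q [-56.  13.  94.  -0.  72.  22.] delta [ 0.053  -0.0406  0.1198] turn -0.001
```

View pics/c5.png

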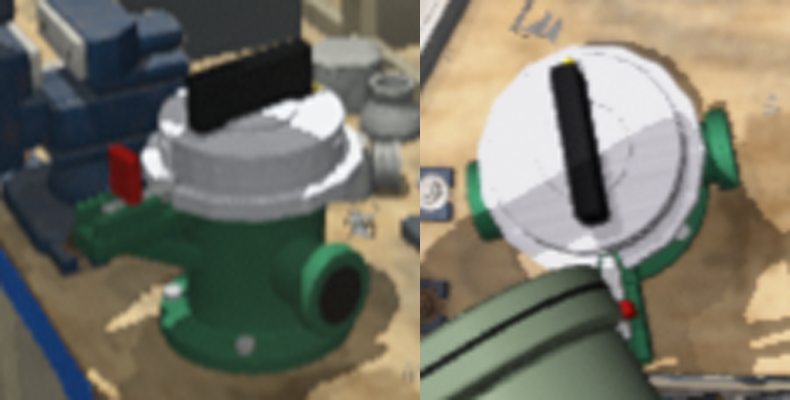

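The tab has moved in about 12 mm, to (627,308) in the right crop. The bar is at 12° (home), the cap is level, and the arm is clear.

```bash
python3 -c "
from workcell import env
print(env.job_done())"
```

```text
the job is handed in; nothing more can be done
None
```

I turned the cap back until it dropped into the thread, turned it forward to the home stop, pushed the bolt in about 12 mm to its hard stop and handed the job in at 11.75 s; no verdict came back.

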